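# Set a length of trunking against the length stop

## Task

On the cutting bench, get the longer of the two white trunking pieces ready for measuring: first push it back until its whole side lies flush against the upright face of the steel fence, then slide it along the fence until its end rests against the stop block at the fence's left end, as seen from the robot. Only push it from outside with the fingers, flat on the bench: do not take it between the fingers, tip it or lift it. Leave the shorter piece and the other loose things where they are, and leave the long piece flush with both fence and stop.

Things in the scene. Friction and masses are not known exactly. Their poses are not given: they have to be found in the camera images.
- long_trunking: the piece to push: straight white plastic rectangular trunking, 160 mm long (its y axis), 40 mm deep (x), 40 mm high (z), 0.12 to 0.25 kg, loose on the bench; its ends are grey hollows only 3 mm deep. Origin: centre of its underside. It starts 95 to 130 mm in front of the fence (origin to face), up to 0.35 rad askew, at least 40 mm short of the stop, places swapped at random with the short piece
- short_trunking: bystander: the same trunking but 100 mm long (y), 40 mm deep (x), 40 mm high. Origin: centre of its underside. It lies nearly parallel to the fence, with more than 60 mm free between it and the fence's face, so the long piece can pass behind it
- corner (a point): inside corner of fence and stop, at bench height. Its x axis is level and points away from the robot, squarely into the fence (the fence's face is its plane x = 0, the robot's side is negative x); its y axis points left along the fence (the stop's face is its plane y = 0, the fence runs to y = -470 mm). The long piece is home when its origin is here at x = -20 mm, y = -80 mm, axes parallel
- fence: the steel fence, bolted down; its place and direction (up to 0.15 rad) differ between starts. Origin: on its face at bench height, 220 mm right of the corner; axes as the corner's. Upright 30 mm high, 5 mm thick, with a 4 mm foot reaching 45 mm behind the face. The stop block at its left end is 30 mm high, 20 mm thick and reaches 55 mm out from the face towards the robot
- coupling: bystander: white plastic pipe coupling standing on end, 32 mm across, 36 mm high, in front of the fence between the two trunking pieces. Origin: centre of its underside
- elbow: bystander: white plastic elbow lying behind the fence (away from the robot), legs 44 mm long, 34 mm high. Origin: below the corner of its legs, on the bench
- tee: bystander: white plastic tee lying behind the fence, 88 mm long, 34 mm high. Origin: below the crossing, on the bench
- screwdriver: bystander: screwdriver with a black handle lying to the right of the work. Origin: its underside, mid-length
- bush: bystander: brass stepped bush standing to the left of the work, 42 mm across, 34 mm high. Origin: centre of its underside
Things that resemble listed ones, but are neither listed nor needed, are in the scene too. What is shaped like the long_trunking but blue or turquoise is not meant.

How it is judged:
By the outcome, as a careful person would: the job done as asked, in the order asked, and still so for the second after the job is handed in, with the robot touching nothing.
It also fails if it takes over 58 s, if anything falls off the work surface, if the arm or the gripper's body presses on something with over 40 N, if the wrist force passes 120 N, or if a joint passes its speed limit or range.

## Robot

A 7-joint arm with a two-finger parallel gripper is mounted at the origin on the work surface. World frame = base frame: x ahead of the robot, y to its left, z up, the work surface at z = 0. Lengths are in m, angles in rad, forces in N, time in s.
With the tool pointing down it reaches from about 0.425 to 0.875 m from the base axis. Payload 4.7 kg.
Tool frame: the origin (TCP) lies between the finger pads, 19 mm behind the fingertips; this is the grasp point; z points along the fingers, y is the line along which they close (so a half turn about z gives the same grasp; the last joint's range is limited). The gripper opens to 87 mm and grips with 3 to 60 N. Pads are 19 mm wide; open, the fingers measure 117 mm over their backs; the gripper's body (75 mm by 190 mm) begins 51 mm behind the grasp point.
Start: joints at [-1.324, 0.321, -0.07, 1.45, 0.023, 1.371, -0.057], TCP at [0.15, 0.632, 0.241] pointing down, gripper open.
Joint ranges: [-2.86, 2.86], [-0.3, 2.09], [-1.38, 1.24], [0.06, 2.45], [-1.56, 4.7], [0.09, 2.05], [-2.69, 2.69]. Speed limits (rad/s): [2.57, 2.57, 3.14, 3.14, 3.14, 3.14, 3.14].

## Interface

Orientations are given as a rotation vector (axis times angle).
In Python, from bench import ctrl gives the robot as it stands. The module is installed in compiled form; this text tells all that it offers.
- The arm moves only by the tool carry_out, never from a script. Its argument "steps" is a list of rows, each a list of 7 numbers: the turn, a rotation vector about the world's x, y, z in degrees, then the shift along the world's x, y, z in cm, then the opening, from 0 (shut) to 1 (fully open). A call has 1 to 12 rows; each row is the pose to reach, as a shift and turn from the pose commanded when the call began; what a row does not reach only later rows make up. A row lasts 1/10 s, in which the tool goes at most 50 mm and 8.59 degrees, less where a joint would pass 70% of its speed; a pose out of reach is approached as far as the arm can. A call with a gripper value outside its range is refused whole. The fingers move at their own pace and stop on an object; "squeeze" is the grip in N (left out, the last holds). Time passes only in rows, so rows that repeat a pose let the fingers close. It gives the time, the measured TCP pose, the force, the opening and the grip force at its end, in the units of the state.
- ctrl.get_state(): the state, without advancing time (a new reading comes with each control period).
- ctrl.get_image(name): name is "scene" or "top" or "wrist"; returns a dict with "pixels" (420x560x3 uint8, red, green, blue), "camera_matrix" (3x3 intrinsics, pixels), "cam_to_world" (4x4, takes a point from camera to world coordinates); the wrist camera has in their place "T_tool_cam" (4x4, takes a point from camera to tool coordinates, whose origin is the TCP and whose axes are the flange's). Camera axes: x right, y down, z forward; pixel columns grow to the right and rows downward; lengths in m; the calibration is good to about 2 mm. A picture is of the moment at which its call begins: read the wrist's pose just before it. There is no depth.
- ctrl.close_job(): hands the job in; it is judged then, once.
The state is a dict: "time": time; "joint_positions": joint angles; "qd": joint speeds; "joint_torque": joint torques, N m; "position": TCP position; "tool_rot": TCP orientation; "ft_force": force on the tool from outside, world axes, zero at the start; "torque": the same for the moment, N m; "grip_width": opening from 0.0 (shut) to 1.0 (fully open); "grip_force": force on a finger pad.
Only numpy, scipy, OpenCV 4.12 (cv2) and the standard library are available. Lean on these libraries where they do the work, as an engineer would, in place of code of your own. Each camera call takes 0.05 s, during which the arm holds its last target. There are 200 camera calls.

## Working session

There is one attempt and no reset: what is moved stays moved. The work goes in short steps, Python scripts to look and compute and a tool call to move; the robot and the scene stay as the last step left them, time stands still between calls to the robot, and variables do not carry over. Pictures are saved under pics/ and viewed, at most 10 in all, crops included, and the job is handed in when it is done.

Besides the shell and the picture viewer there is one more tool, called after "Call:" as name(argument=value, ...), one argument or row to a line, values as JSON. carry_out: Moves the arm, as the interface text tells. Its arguments: {"type":"object","properties":{"steps":{"type":"array","items":{"type":"array","items":{"type":"number"}}},"squeeze":{"type":"number"}},"required":["steps"]}

```bash
mkdir -p pics; cat > h.py <<'E'
import numpy as np, cv2
from bench import ctrl
def snap(name,fn):
    im=ctrl.get_image(name); cv2.imwrite('pics/'+fn,cv2.cvtColor(im['pixels'],cv2.COLOR_RGB2BGR))
    np.savez('pics/'+fn+'.npz',**im); return im
def ray(im,px,z):
    K=im['camera_matrix'];T=im['cam_to_world']
    out=[]
    for u,v in px:
        d=T[:3,:3]@np.linalg.solve(K,[u,v,1.]);o=T[:3,3]
        out.append(o+d*(z-o[2])/d[2])
    return np.array(out)
E
python3 - <<'E'
from h import *
s=ctrl.get_state();print(s['time'],s['position'],s['tool_rot'])
for n in('top','scene'):
    im=snap(n,n+'0.png');print(im['camera_matrix'],im['cam_to_world'])
a=cv2.imread('pics/top0.png');cv2.imwrite('pics/top0b.png',cv2.resize(a,(800,600),interpolation=cv2.INTER_CUBIC))
E
```

```text
0.0 [0.14987058 0.6319593  0.24015744] [-3.64743358e-01 -3.12022360e+00  2.98293743e-03]
[[430.51136232   0.         281.61325825]
 [  0.         430.51136232 208.9159386 ]
 [  0.           0.           1.        ]] [[-0.02366971 -0.99452382  0.10179452  0.38287521]
 [-0.99971114  0.02397108  0.00173817 -0.05482879]
 [-0.00416877 -0.10172398 -0.99480393  1.25130703]
 [ 0.          0.          0.          1.        ]]
[[491.76877054   0.         279.80254522]
 [  0.         491.76877054 207.06082134]
 [  0.           0.           1.        ]] [[-0.84884672  0.38980497 -0.35708729  0.9568106 ]
 [ 0.5283916   0.60495917 -0.59567334  0.66473696]
 [-0.0161732  -0.69431728 -0.71948728  0.93376067]
 [ 0.          0.          0.          1.        ]]
```

View pics/top0b.png

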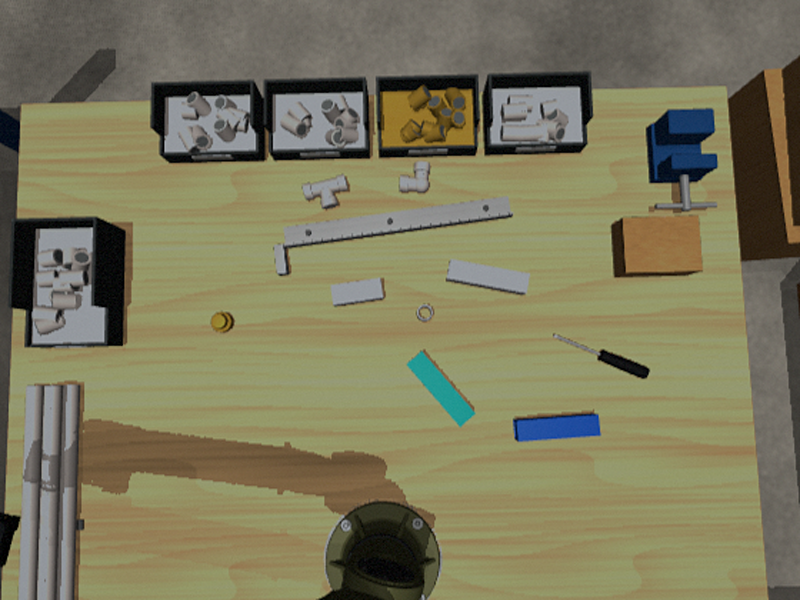

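View pics/scene0.png

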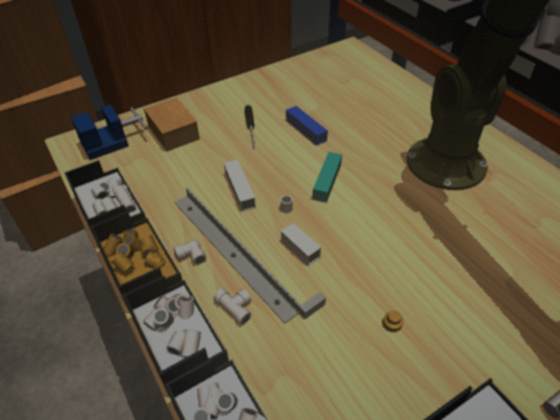

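The 800x600 top picture has two white pieces, at (357,292) and (488,277). The right one is longer, about 80 px against 52, so it fits long_trunking. The blue (557,427) and turquoise (440,387) blocks are excluded by colour. The fence runs from (285,240) to (512,205), with the stop at (281,259). I'll confirm in a crop.

```bash
python3 - <<'E'
from h import *
a=cv2.imread('pics/top0.png')[130:230,185:385];cv2.imwrite('pics/c0.png',np.clip(cv2.resize(a,(800,400),interpolation=cv2.INTER_CUBIC)*1.3,0,255).astype('uint8'))
E
```

```text
(no output)
```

View pics/c0.png

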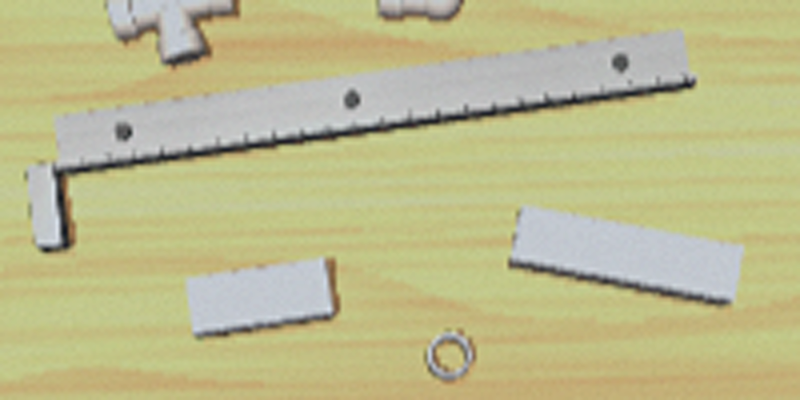

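The crop shows the long piece (corners (521,207), (743,245), (733,302), (511,262)), visibly longer than the short one ((187,278) to (333,316)). The coupling is at (450,356), and the fence face runs from (58,170) to (695,82).

```bash
cat >> h.py <<'E'
def crop(p,x0=185,y0=130,s=4): return [((u+.5)/s+x0-.5,(v+.5)/s+y0-.5) for u,v in p]
E
python3 - <<'E'
from h import *
im=dict(np.load('pics/top0.png.npz'))
def P(n,p,z):
    r=ray(im,crop(p),z);print(n,r[:,:2].round(4).tolist());return r
L=P('long',[(521,207),(743,245),(733,302),(511,262)],.04)
S=P('short',[(187,278),(326,258),(333,316),(197,333)],.04)
F=P('fenceTop',[(58,167),(695,77)],.03);G=P('fenceBot',[(58,173),(695,88)],0)
P('stopTop',[(53,166),(62,243)],.03);P('coup',[(450,356)],.036)
P('bush',[(0,0)],.03)
d=F[0]-F[1];th=np.arctan2(-d[0],d[1]);print('fence yaw',th, np.linalg.norm(d))
d=G[0]-G[1];print(np.arctan2(-d[0],d[1]),np.linalg.norm(d))
d=L[0]+L[3]-L[1]-L[2];print('long yaw',np.arctan2(-d[0],d[1]),np.linalg.norm(d)/2,L.mean(0))
c=(F[0]+G[0])/2
R=np.array([[np.cos(th),-np.sin(th)],[np.sin(th),np.cos(th)]])
for n,Q in(('long',L),('short',S)):print(n,((Q-c)[:,:2]@R).round(4).tolist())
print(R)
from scipy.spatial.transform import Rotation as r
print(r.from_rotvec(ctrl.get_state()['tool_rot']).as_matrix().round(3))
E
```

```text
long [[0.5833, -0.1492], [0.5522, -0.3058], [0.5117, -0.2969], [0.544, -0.1409]]
short [[0.5382, 0.0891], [0.5501, -0.0098], [0.5086, -0.0139], [0.4988, 0.0825]]
fenceTop [[0.6222, 0.1822], [0.6769, -0.2787]]
fenceBot [[0.6236, 0.188], [0.6758, -0.2838]]
stopTop [[0.623, 0.1858], [0.5669, 0.1796]]
coup [[0.4786, -0.0959]]
bush [[0.7465, 0.2239]]
fence yaw 0.11815776966622021 0.4641036624204919
0.11027761522039116 0.4747440185492128
long yaw -0.2001865097906894 0.15946640960592323 [ 0.54781875 -0.22318989  0.04      ]
long [[-0.0787, -0.3273], [-0.1281, -0.4791], [-0.1672, -0.4656], [-0.1168, -0.3144]]
short [[-0.0955, -0.0854], [-0.0953, -0.1849], [-0.137, -0.1841], [-0.1353, -0.0873]]
[[ 0.99302749 -0.11788302]
 [ 0.11788302  0.99302749]]
[[-0.973  0.231 -0.   ]
 [ 0.231  0.973 -0.002]
 [-0.    -0.002 -1.   ]]
```

Call:
carry_out(
  steps=[
    [0,0,5,3,-3,0,1],
    [0,0,10,6,-6,0,1],
    [0,0,15,9,-9,0,1],
    [0,0,20,12,-12,0,1],
    [0,0,20,15,-15,0,1],
    [0,0,20,18,-18,0,1],
    [0,0,20,21,-21,0,1],
    [0,0,20,24,-24,0,1],
    [0,0,20,27,-28,0,1],
    [0,0,20,29,-32,0,1],
    [0,0,20,31,-36,0,1],
    [0,0,20,32,-40,0,1],
  ],
)

```text
time: 1.3
position: [0.4711, 0.2301, 0.2409]
tool_rot: [-0.18, 3.136, -0.001]
ft_force: [1.3, -0.2, 0.0]
grip_width: 0.995
grip_force: 0.0
```

Call:
carry_out(
  steps=[
    [0,0,0,0,-4,0,1],
    [0,0,0,0,-8,0,1],
    [0,0,0,0,-12,0,1],
    [0,0,0,0,-16,-1,1],
    [0,0,0,0,-20,-2,1],
    [0,0,0,0,-24,-3,1],
    [0,0,0,0,-28,-4,1],
    [0,0,0,0,-32,-6,1],
    [0,0,0,0,-36,-8,1],
    [0,0,0,0,-40,-10,1],
    [0,0,0,0,-44,-12,1],
    [0,0,0,0,-46,-14,1],
  ],
)

```text
time: 2.5
position: [0.469, -0.2315, 0.1007]
tool_rot: [-0.176, 3.136, -0.003]
ft_force: [-0.4, 0.3, 0.3]
grip_width: 0.998
grip_force: 0.0
```

Call:
carry_out(
  steps=[
    [0,0,0,0,0,-2,1],
    [0,0,0,0,0,-4,1],
    [0,0,0,0,0,-6,1],
    [0,0,0,0,0,-7,1],
    [0,0,0,0,0,-7,1],
  ],
)

```text
time: 3.0
position: [0.4687, -0.2271, 0.0299]
tool_rot: [0.182, -3.133, -0.001]
ft_force: [0.5, 0.4, 0.3]
grip_width: 1.002
grip_force: 0.0
```

Call:
carry_out(
  steps=[
    [0,0,0,0.7,0.08,0,1],
    [0,0,0,1.4,0.16,0,1],
    [0,0,0,2.1,0.24,0,1],
    [0,0,0,2.8,0.32,0,1],
    [0,0,0,3.5,0.4,0,1],
    [0,0,0,4.2,0.48,0,1],
    [0,0,0,4.9,0.56,0,1],
    [0,0,0,5.6,0.64,0,1],
    [0,0,0,6.3,0.72,0,1],
    [0,0,0,7.0,0.8,0,1],
    [0,0,0,7.7,0.88,0,1],
    [0,0,0,8.4,0.96,0,1],
  ],
)

```text
time: 4.2
position: [0.5544, -0.2178, 0.0312]
tool_rot: [0.183, -3.136, -0.0]
ft_force: [-2.0, -0.2, 1.5]
grip_width: 0.998
grip_force: 0.6
```

```bash
python3 - <<'E'
from h import *
s=ctrl.get_state();print(s['position'],s['ft_force'])
d=s['position'][:2]-np.array([.6229,.185]);t=.1145;print(d[0]*np.cos(t)+d[1]*np.sin(t),-d[0]*np.sin(t)+d[1]*np.cos(t))
im=snap('top','top1.png');a=cv2.imread('pics/top1.png')[100:250,185:385];cv2.imwrite('pics/c1.png',np.clip(cv2.resize(a,(800,600),interpolation=cv2.INTER_CUBIC)*1.3,0,255).astype('uint8'))
E
```

```text
[ 0.55436542 -0.21778979  0.03121354] [-1.9611833  -0.18245177  1.49948188]
-0.11410454391192501 -0.3923222638779963
```

View pics/c1.png

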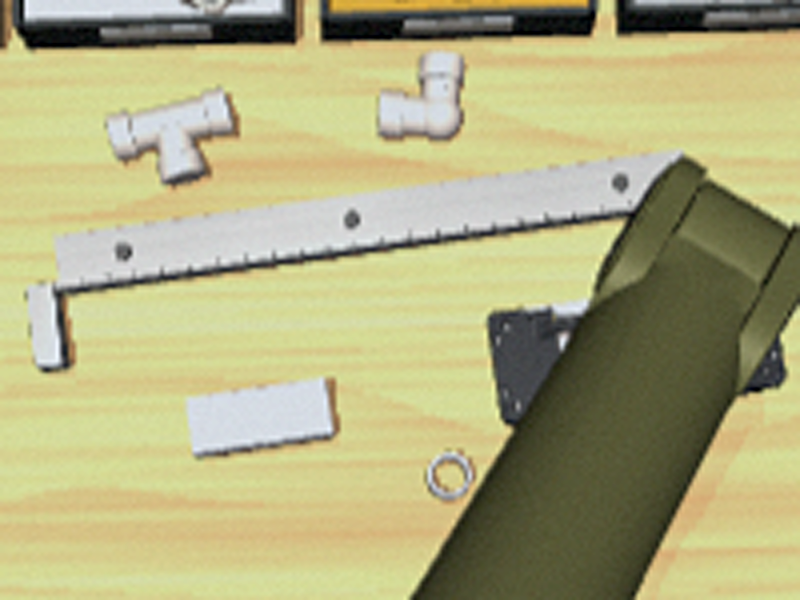

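The long piece is hidden under the gripper at (560,315) and the bystanders haven't moved. I'll keep pushing, slowing near the fence.

Call:
carry_out(
  steps=[
    [0,0,0,0.6,0.07,0,1],
    [0,0,0,1.2,0.14,0,1],
    [0,0,0,1.8,0.21,0,1],
    [0,0,0,2.4,0.28,0,1],
    [0,0,0,3.0,0.35,0,1],
    [0,0,0,3.6,0.41,0,1],
    [0,0,0,4.2,0.48,0,1],
    [0,0,0,4.6,0.53,0,1],
    [0,0,0,5.0,0.57,0,1],
    [0,0,0,5.2,0.6,0,1],
  ],
)

```text
time: 5.25
position: [0.6064, -0.2119, 0.0313]
tool_rot: [-0.183, 3.136, -0.0]
ft_force: [-1.4, -0.3, 1.1]
grip_width: 0.998
grip_force: 0.6
```

Call:
carry_out(
  steps=[
    [0,0,0,0.2,0.02,0,1],
    [0,0,0,0.4,0.04,0,1],
    [0,0,0,0.6,0.06,0,1],
    [0,0,0,0.6,0.06,0,1],
  ],
)

```text
time: 5.65
position: [0.6124, -0.2112, 0.0314]
tool_rot: [-0.183, 3.136, -0.0]
ft_force: [0.5, -0.2, 0.7]
grip_width: 1.006
grip_force: 0.0
```

Call:
carry_out(
  steps=[
    [0,0,0,0.1,0.01,0,1],
    [0,0,0,0.2,0.02,0,1],
    [0,0,0,0.3,0.03,0,1],
    [0,0,0,0.3,0.03,0,1],
  ],
)

```text
time: 6.05
position: [0.6152, -0.2111, 0.0313]
tool_rot: [-0.183, 3.136, -0.0]
ft_force: [-1.1, -0.1, 0.9]
grip_width: 1.002
grip_force: 0.4
```

Call:
carry_out(
  steps=[
    [0,0,0,0.1,0.01,0,1],
    [0,0,0,0.2,0.02,0,1],
    [0,0,0,0.2,0.02,0,1],
  ],
)

```text
time: 6.35
position: [0.6166, -0.2109, 0.0313]
tool_rot: [0.182, -3.135, -0.0]
ft_force: [-2.5, 0.3, 1.5]
grip_width: 0.999
grip_force: 1.4
```

Call:
carry_out(
  steps=[
    [0,0,0,0.1,0.01,0,1],
    [0,0,0,0.2,0.02,0,1],
    [0,0,0,0.2,0.02,0,1],
  ],
)

```text
time: 6.65
position: [0.6167, -0.2109, 0.0311]
tool_rot: [0.181, -3.132, -0.002]
ft_force: [-7.5, 1.0, 5.2]
grip_width: 1.001
grip_force: 3.9
```

Call:
carry_out(
  steps=[
    [0,0,0,0.1,0.01,0,1],
    [0,0,0,0.2,0.02,0,1],
    [0,0,0,0.2,0.02,0,1],
  ],
)

```text
time: 6.95
position: [0.6168, -0.211, 0.031]
tool_rot: [0.18, -3.128, -0.004]
ft_force: [-12.6, 1.5, 9.2]
grip_width: 0.997
grip_force: 6.2
```

Call:
carry_out(
  steps=[
    [0,0,0,0.2,0.02,0,1],
    [0,0,0,0.2,0.02,0,1],
  ],
)

```text
time: 7.15
position: [0.6168, -0.211, 0.0308]
tool_rot: [0.179, -3.124, -0.005]
ft_force: [-17.1, 2.1, 13.2]
grip_width: 1.001
grip_force: 8.6
```

Call:
carry_out(
  steps=[
    [0,0,0,-0.3,-0.03,0,1],
    [0,0,0,-0.6,-0.07,0,1],
    [0,0,0,-1.2,-0.14,0,1],
    [0,0,0,-2.5,-0.3,0,1],
    [0,0,0,-4,-0.5,0,1],
    [0,0,0,-4,-0.5,4,1],
    [0,0,0,-4,-0.5,8,0.5],
    [0,0,0,-4,-5,10,0],
    [0,0,0,-4,-10,10,0],
    [0,0,0,-2,-15,10,0],
    [0,0,0,2,-16,10,0],
    [0,0,0,5,-16,10,0],
  ],
)

```text
time: 8.35
position: [0.6737, -0.3745, 0.1316]
tool_rot: [-0.176, 3.135, -0.005]
ft_force: [0.2, 0.4, 1.0]
grip_width: 0.537
grip_force: 0.0
```

```bash
python3 - <<'E'
from h import *
s=ctrl.get_state();print(s['position'],s['ft_force'],s['joint_positions'])
im=snap('top','top2.png');a=cv2.imread('pics/top2.png')[130:230,185:385];b=cv2.imread('pics/top2.png')
im=snap('scene','sc2.png');c=cv2.imread('pics/sc2.png')[140:330,160:350]
cv2.imwrite('pics/c2.png',np.clip(np.vstack([cv2.resize(a,(800,400),interpolation=cv2.INTER_CUBIC)]),0,255).astype('uint8'))
cv2.imwrite('pics/c2s.png',cv2.resize(c,(600,600),interpolation=cv2.INTER_CUBIC))
E
```

```text
[ 0.67368337 -0.3745479   0.13158441] [0.17536423 0.37892024 1.03166722] [ 0.0854028   0.70767327  0.64087169  1.24284078 -0.41211621  1.31621696
  2.39198397]
```

View pics/c2.png

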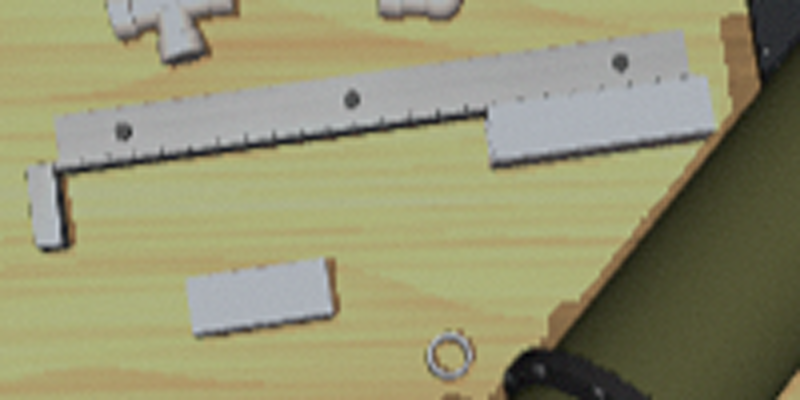

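View pics/c2s.png

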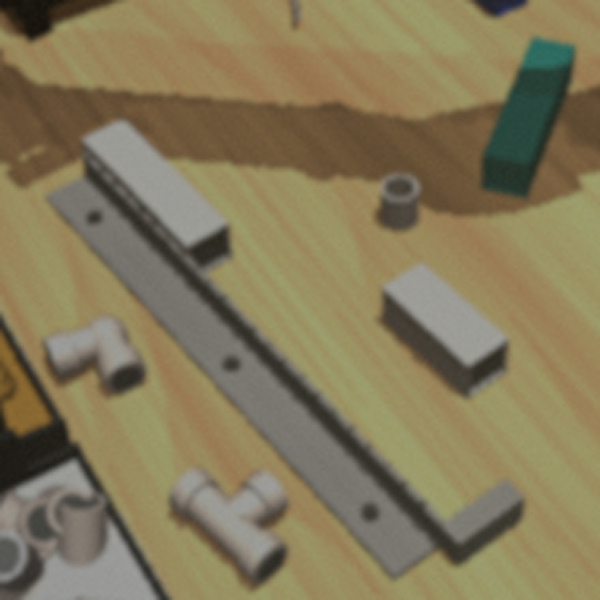

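The long piece lies flush along the fence, with crop corners (488,106), (708,76), (714,132), (492,164). The short piece and coupling haven't moved. Next I'll compute the end push.

```bash
python3 - <<'E'
from h import *
im=dict(np.load('pics/top2.png.npz'))
c=np.array([.6229,.185]);t=.1145
R=np.array([[np.cos(t),-np.sin(t)],[np.sin(t),np.cos(t)]])
L=ray(im,crop([(488,106),(708,76),(714,132),(492,164)]),.04)[:,:2]
l=(L-c)@R;print(l.round(4));e=l[1:3].mean(0);print('end',e, 'left',l[[0,3]].mean(0))
d=L[0]+L[3]-L[1]-L[2];print('yaw',np.arctan2(-d[0],d[1]))
st=ray(im,crop([(53,166),(62,243)]),.03)[:,:2];print('stop',(st-c)@R)
p=ctrl.get_state()['position'];print('now',(p[:2]-c)@R)
y=(e[1]-.030)
for tgt in ([-.022,y],[-.021,-.16-.015]):
    w=c+R@np.array(tgt);print(w,'shift cm',(w-p[:2])*100)
E
```

```text
[[-0.0019 -0.3148]
 [-0.0021 -0.474 ]
 [-0.043  -0.4719]
 [-0.0439 -0.3115]]
end [-0.02250743 -0.47296617] left [-0.02290055 -0.31314865]
yaw 0.11695979041906915
stop [[ 0.00021965  0.00078477]
 [-0.05626667  0.00100327]]
now [-0.00892427 -0.55603887]
[ 0.65850793 -0.31718627] shift cm [-1.9053667   5.12312699]
[0.62203125 0.00874664] shift cm [-5.55303428 37.71641831]
```

Call:
carry_out(
  steps=[
    [0,0,0,-1.75,3.8,0,0],
    [0,0,0,-1.75,3.8,0,0],
    [0,0,0,-1.75,3.8,-2,0],
    [0,0,0,-1.75,3.8,-4,0],
    [0,0,0,-1.75,3.8,-6,0],
    [0,0,0,-1.75,3.8,-8,0],
    [0,0,0,-1.75,3.8,-9.5,0],
    [0,0,0,-1.75,3.8,-10.1,0],
    [0,0,0,-1.75,3.8,-10.1,0],
  ],
)

```text
time: 9.35
position: [0.6551, -0.3319, 0.0296]
tool_rot: [0.183, -3.135, -0.001]
ft_force: [0.3, 0.7, 0.3]
grip_width: 0.005
grip_force: 0.0
```

```bash
python3 - <<'E'
from h import *
c=np.array([.6229,.185]);t=.1145
R=np.array([[np.cos(t),-np.sin(t)],[np.sin(t),np.cos(t)]])
s=ctrl.get_state();p=s['position'];print(p,s['grip_width'],'now',(p[:2]-c)@R)
E
```

```text
[ 0.65511145 -0.33188161  0.02961786] 0.005412558321125001 now [-0.02705318 -0.51717724]
```

Call:
carry_out(
  steps=[
    [0,0,0,0.5,0.06,0,0],
    [0,0,0,0.39,1.05,0,0],
    [0,0,0,0.3,1.85,0,0],
    [0,0,0,0.21,2.64,0,0],
    [0,0,0,0.12,3.43,0,0],
    [0,0,0,0.03,4.23,0,0],
    [0,0,0,-0.06,5.02,0,0],
    [0,0,0,-0.15,5.82,0,0],
    [0,0,0,-0.25,6.61,0,0],
    [0,0,0,-0.34,7.41,0,0],
    [0,0,0,-0.43,8.2,0,0],
    [0,0,0,-0.52,9.0,0,0],
  ],
)

```text
time: 10.55
position: [0.6503, -0.2419, 0.0305]
tool_rot: [-0.182, 3.136, -0.001]
ft_force: [-0.6, -0.8, 0.6]
grip_width: 0.004
grip_force: 1.0
```

```bash
cat >> h.py <<'E'
def loc():
    c=np.array([.6229,.185]);t=.1145
    R=np.array([[np.cos(t),-np.sin(t)],[np.sin(t),np.cos(t)]])
    s=ctrl.get_state();p=s['position'];print(s['time'],p,s['ft_force'],'loc',(p[:2]-c)@R)
E
python3 - <<'E'
from h import *
loc()
a=cv2.cvtColor(snap('top','t3.png')['pixels'],cv2.COLOR_RGB2BGR)[130:230,185:385]
cv2.imwrite('pics/c3.png',cv2.resize(a,(800,400),interpolation=cv2.INTER_CUBIC))
E
```

```text
10.55 [ 0.65028851 -0.241872    0.03048938] [-0.60132992 -0.75432083  0.64705434] loc [-0.02156094 -0.42720599]
```

View pics/c3.png

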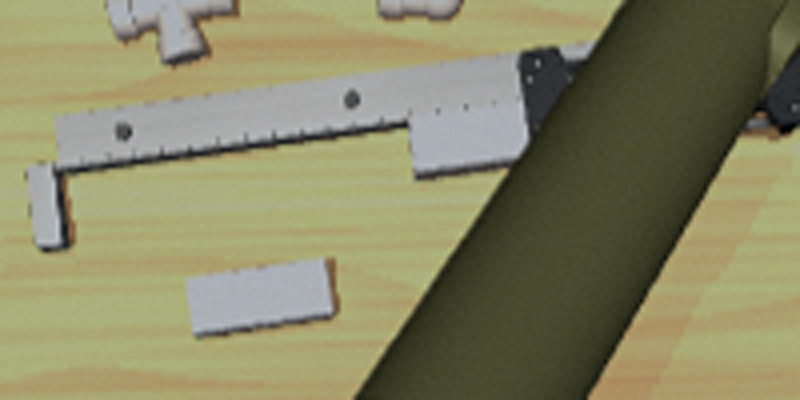

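The piece slides flush, with its left end now at (412,145). I'll keep going.

Call:
carry_out(
  steps=[
    [0,0,0,-0.11,1,0,0],
    [0,0,0,-0.23,2,0,0],
    [0,0,0,-0.34,3,0,0],
    [0,0,0,-0.46,4,0,0],
    [0,0,0,-0.57,5,0,0],
    [0,0,0,-0.69,6,0,0],
    [0,0,0,-0.8,7,0,0],
    [0,0,0,-0.92,8,0,0],
    [0,0,0,-1.03,9,0,0],
    [0,0,0,-1.15,10,0,0],
    [0,0,0,-1.26,11,0,0],
    [0,0,0,-1.38,12,0,0],
  ],
)

```text
time: 11.8
position: [0.6364, -0.1214, 0.0303]
tool_rot: [-0.183, 3.136, 0.0]
ft_force: [-0.1, -2.4, 1.0]
grip_width: 0.006
grip_force: 0.9
```

Call:
carry_out(
  steps=[
    [0,0,0,-0.11,1,0,0],
    [0,0,0,-0.23,2,0,0],
    [0,0,0,-0.34,3,0,0],
    [0,0,0,-0.46,4,0,0],
    [0,0,0,-0.57,5,0,0],
    [0,0,0,-0.69,6,0,0],
    [0,0,0,-0.8,7,0,0],
    [0,0,0,-0.92,8,0,0],
    [0,0,0,-1.03,9,0,0],
    [0,0,0,-1.12,9.8,0,0],
    [0,0,0,-1.2,10.5,0,0],
    [0,0,0,-1.26,11,0,0],
  ],
)

```text
time: 13.0
position: [0.6238, -0.0115, 0.0303]
tool_rot: [-0.183, 3.136, 0.0]
ft_force: [0.2, -1.6, 0.5]
grip_width: 0.005
grip_force: 0.8
```

```bash
python3 -c "
from h import *
loc()"
```

```text
13.0 [ 0.62384656 -0.01145756  0.03027158] [ 0.17399829 -1.61257458  0.47281893] loc [-0.02150491 -0.19527931]
```

About 2 cm to go. I'll approach slowly.

Call:
carry_out(
  steps=[
    [0,0,0,-0.05,0.4,0,0],
    [0,0,0,-0.09,0.8,0,0],
    [0,0,0,-0.14,1.2,0,0],
    [0,0,0,-0.17,1.5,0,0],
    [0,0,0,-0.18,1.6,0,0],
    [0,0,0,-0.18,1.6,0,0],
  ],
)

```text
time: 13.6
position: [0.622, 0.0041, 0.0302]
tool_rot: [0.183, -3.136, -0.001]
ft_force: [0.4, -0.1, 1.6]
grip_width: 0.004
grip_force: 0.2
```

Call:
carry_out(
  steps=[
    [0,0,0,-0.02,0.15,0,0],
    [0,0,0,-0.03,0.3,0,0],
    [0,0,0,-0.03,0.3,0,0],
  ],
)

```text
time: 13.9
position: [0.6217, 0.007, 0.0302]
tool_rot: [0.183, -3.136, -0.0]
ft_force: [1.0, -1.5, 0.6]
grip_width: 0.006
grip_force: 0.4
```

Call:
carry_out(
  steps=[
    [0,0,0,-0.01,0.1,0,0],
    [0,0,0,-0.02,0.2,0,0],
    [0,0,0,-0.02,0.2,0,0],
  ],
)

```text
time: 14.2
position: [0.6215, 0.0091, 0.0302]
tool_rot: [0.183, -3.136, -0.0]
ft_force: [0.9, -0.5, 0.6]
grip_width: 0.003
grip_force: 0.4
```

Call:
carry_out(
  steps=[
    [0,0,0,-0.02,0.15,0,0],
    [0,0,0,-0.03,0.3,0,0],
    [0,0,0,-0.03,0.3,0,0],
  ],
)

```text
time: 14.5
position: [0.6212, 0.0123, 0.0302]
tool_rot: [0.183, -3.136, -0.001]
ft_force: [0.3, -0.6, 0.4]
grip_width: 0.008
grip_force: 0.2
```

Call:
carry_out(
  steps=[
    [0,0,0,-0.01,0.1,0,0],
    [0,0,0,-0.02,0.2,0,0],
    [0,0,0,-0.02,0.2,0,0],
  ],
)

```text
time: 14.8
position: [0.6211, 0.0139, 0.0303]
tool_rot: [0.183, -3.136, -0.0]
ft_force: [-1.5, -0.8, -0.5]
grip_width: 0.004
grip_force: 0.3
```

Call:
carry_out(
  steps=[
    [0,0,0,-0.01,0.1,0,0],
    [0,0,0,-0.02,0.2,0,0],
    [0,0,0,-0.02,0.2,0,0],
  ],
)

```text
time: 15.1
position: [0.6209, 0.0142, 0.0303]
tool_rot: [-0.181, 3.136, -0.003]
ft_force: [0.7, -5.1, 0.2]
grip_width: 0.002
grip_force: 2.5
```

Call:
carry_out(
  steps=[
    [0,0,0,-0.01,0.1,0,0],
    [0,0,0,-0.02,0.2,0,0],
    [0,0,0,-0.02,0.2,0,0],
  ],
)

```text
time: 15.4
position: [0.6209, 0.0143, 0.0305]
tool_rot: [-0.179, 3.136, -0.006]
ft_force: [0.1, -8.4, 0.6]
grip_width: 0.003
grip_force: 4.0
```

The piece is against the stop. I'll back off, lift clear and look.

Call:
carry_out(
  steps=[
    [0,0,0,0.03,-0.3,0,0],
    [0,0,0,0.08,-0.7,0,0],
    [0,0,0,0.2,-1.7,0,0],
    [0,0,0,0.34,-3,0,0],
    [0,0,0,0.46,-4,0,0],
    [0,0,0,0.46,-4,3,0],
    [0,0,0,0.46,-4,7,0],
    [0,0,0,0,-8,10,0],
    [0,0,0,0,-12,10,0],
    [0,0,0,0,-16,10,0],
    [0,0,0,0,-20,10,0],
    [0,0,0,0,-24,10,0],
  ],
)

```text
time: 16.6
position: [0.6204, -0.2245, 0.1306]
tool_rot: [-0.182, 3.136, 0.0]
ft_force: [0.6, -0.8, -0.6]
grip_width: 0.002
grip_force: 0.0
```

```bash
python3 - <<'E'
from h import *
loc()
a=cv2.cvtColor(snap('top','t4.png')['pixels'],cv2.COLOR_RGB2BGR)[150:200,185:285]
b=cv2.cvtColor(snap('scene','s4.png')['pixels'],cv2.COLOR_RGB2BGR)[220:330,215:335]
a=cv2.resize(a,(800,400),interpolation=cv2.INTER_CUBIC)
cv2.imwrite('pics/c4.png',a);cv2.imwrite('pics/c4s.png',cv2.resize(b,(600,550),interpolation=cv2.INTER_CUBIC))
E
```

```text
16.6 [ 0.62035359 -0.22453247  0.13055448] [ 0.57607816 -0.79848391 -0.55305199] loc [-0.04931881 -0.40655994]
```

View pics/c4.png

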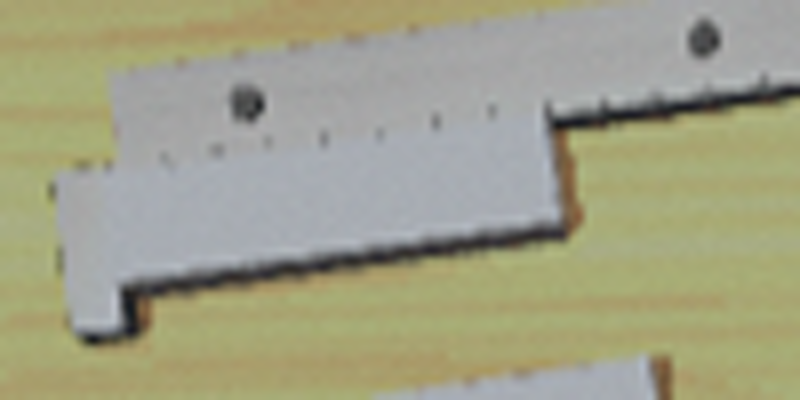

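View pics/c4s.png

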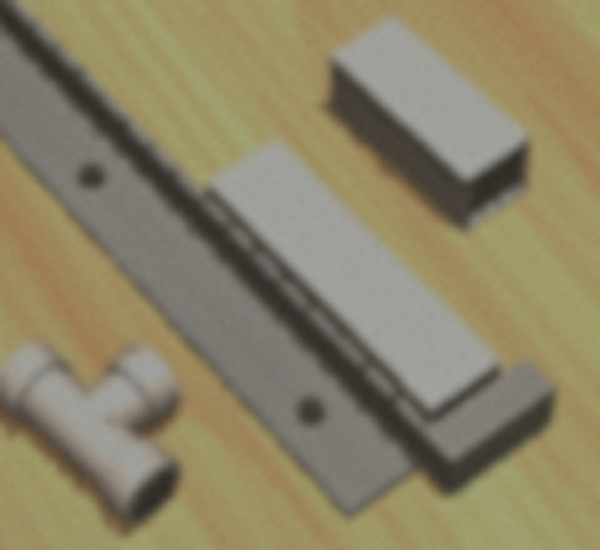

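The long piece sits against the stop at (110,230) and along the fence. One gentle two-finger nudge towards the fence will make sure it is fully flush.

Call:
carry_out(
  steps=[
    [0,0,0,-1,4,0,1],
    [0,0,0,-2,8,0,1],
    [0,0,0,-3,12,0,1],
    [0,0,0,-4,16,0,1],
    [0,0,0,-5,20,0,1],
    [0,0,0,-5.4,24,0,1],
    [0,0,0,-5.4,28,0,1],
    [0,0,0,-5.4,31,0,1],
    [0,0,0,-5.4,32.2,0,1],
    [0,0,0,-5.4,32.2,0,1],
    [0,0,0,-5.4,32.2,0,1],
    [0,0,0,-5.4,32.2,0,1],
  ],
)

```text
time: 17.9
position: [0.5669, 0.0969, 0.1303]
tool_rot: [-0.177, 3.137, -0.001]
ft_force: [-0.4, 0.8, 0.3]
grip_width: 0.97
grip_force: 0.0
```

```bash
python3 -c "
from h import *
loc();s=ctrl.get_state();print(s['grip_width'],s['tool_rot'])"
```

```text
17.9 [0.5669195  0.09688162 0.1303423 ] [-0.44841622  0.8080362   0.2689794 ] loc [-0.06568146 -0.08114562]
0.9703317365142898 [-1.76700051e-01  3.13659094e+00 -1.47462819e-03]
```

Call:
carry_out(
  steps=[
    [0,0,0,0,0,-2,1],
    [0,0,0,0,0,-4,1],
    [0,0,0,0,0,-6,1],
    [0,0,0,0,0,-8,1],
    [0,0,0,0,0,-9.5,1],
    [0,0,0,0,0,-10,1],
    [0,0,0,0,0,-10,1],
  ],
)

```text
time: 18.6
position: [0.5665, 0.0988, 0.0298]
tool_rot: [0.18, -3.135, 0.001]
ft_force: [0.7, -0.8, 0.4]
grip_width: 1.001
grip_force: 0.0
```

Call:
carry_out(
  steps=[
    [0,0,0,0.3,0.03,0,1],
    [0,0,0,0.6,0.07,0,1],
    [0,0,0,0.9,0.1,0,1],
    [0,0,0,1.1,0.13,0,1],
    [0,0,0,1.3,0.15,0,1],
    [0,0,0,1.4,0.16,0,1],
    [0,0,0,1.5,0.17,0,1],
    [0,0,0,1.5,0.17,0,1],
  ],
)

```text
time: 19.4
position: [0.5807, 0.1014, 0.03]
tool_rot: [0.182, -3.134, -0.0]
ft_force: [-4.3, -0.1, 2.7]
grip_width: 1.004
grip_force: 2.1
```

Call:
carry_out(
  steps=[
    [0,0,0,0.1,0.01,0,1],
    [0,0,0,0.2,0.02,0,1],
    [0,0,0,0.2,0.02,0,1],
  ],
)

```text
time: 19.7
position: [0.5808, 0.1014, 0.0298]
tool_rot: [0.181, -3.13, -0.001]
ft_force: [-10.4, -0.1, 7.0]
grip_width: 1.001
grip_force: 4.7
```

Call:
carry_out(
  steps=[
    [0,0,0,-0.3,-0.03,0,1],
    [0,0,0,-0.8,-0.1,0,1],
    [0,0,0,-1.5,-0.17,0,1],
    [0,0,0,-1.6,-0.18,0,1],
    [0,0,0,-1.6,-0.18,3,1],
    [0,0,0,-1.6,-0.18,7,1],
    [0,0,0,-1.6,-0.18,12,1],
    [0,0,0,-3,-4,14,1],
    [0,0,0,-5,-9,14,1],
    [0,0,0,-5,-14,14,1],
    [0,0,0,-5,-19,14,1],
    [0,0,0,-5,-24,14,1],
  ],
)

```text
time: 20.9
position: [0.5336, -0.1363, 0.1709]
tool_rot: [-0.184, 3.134, 0.001]
ft_force: [1.7, 0.5, -0.3]
grip_width: 1.001
grip_force: 0.0
```

Call:
carry_out(
  steps=[
    [0,0,0,0,-4,0,1],
    [0,0,0,0,-8,0,1],
    [0,0,0,0,-8,0,1],
  ],
)

```text
time: 21.2
position: [0.532, -0.2224, 0.171]
tool_rot: [-0.167, 3.136, -0.008]
ft_force: [-1.0, -0.3, 0.6]
grip_width: 0.999
grip_force: 0.0
```

```bash
python3 - <<'E'
from h import *
loc()
a=cv2.cvtColor(snap('top','t5.png')['pixels'],cv2.COLOR_RGB2BGR)[130:230,185:385]
cv2.imwrite('pics/c5.png',cv2.resize(a,(800,400),interpolation=cv2.INTER_CUBIC))
E
```

```text
21.2 [ 0.53197816 -0.22239963  0.17102961] [-0.98444406 -0.26087552  0.60851708] loc [-0.13687188 -0.39434417]
```

View pics/c5.png

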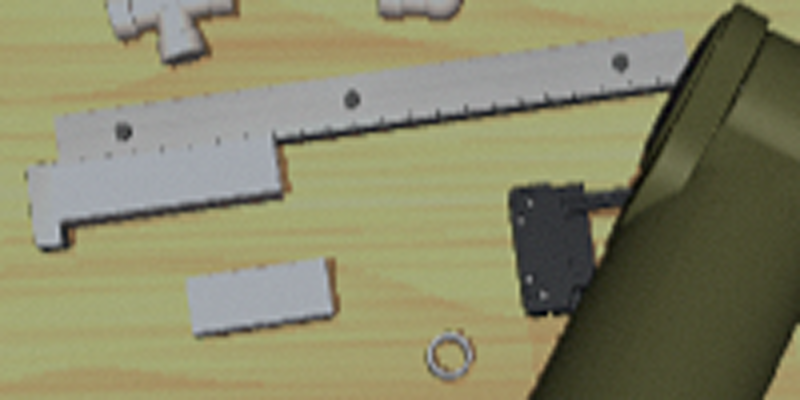

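The long piece is home between fence and stop, from (55,190) to (280,165). The short piece at (260,297) and the coupling at (450,356) are where they were. The gripper is clear, so I'm handing the job in.

```bash
python3 -c "
from bench import ctrl
print(ctrl.close_job())"
```

```text
the job is handed in; nothing more can be done
None
```

The long trunking was pushed flush to the fence, then slid up against the stop, and the job was handed in at about 21 s; the last top view and contact forces show it flush with both, with the short piece and coupling unmoved.

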